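Let the mushroom tray down on its pawl hoist

ROBOT

A 6-joint arm with a two-finger parallel gripper is mounted at the origin on the work surface. World frame = base frame: x ahead of the robot, y to its left, z up, the work surface at z = 0. Lengths are in m, angles in rad, forces in N, time in s.
With the tool pointing down it reaches from about 0.375 to 0.825 m from the base axis. Payload 5.5 kg.
Tool frame: the origin (TCP) lies at the very end of the fingers, on their centre line; the grasp point (between the pads) lies 19 mm behind it; z points along the fingers, y is the direction in which the jaws open and shut (so a half turn about z gives the same grasp; the last joint's range is limited). The gripper opens to 85 mm and grips with 20 to 120 N. Pads are 22 mm wide; open, the fingers measure 114 mm over their backs; the gripper's body (76 mm by 85 mm) begins 54 mm behind the grasp point. The pads swing forward as they close: fully open they stand 13 mm farther back than shut.
Start: joints at [-1.287, 0.314, -0.047, 1.21, 0, 1.571], TCP at [0.168, -0.576, 0.231] pointing down, gripper open.
Joint ranges: [-2.67, 2.67], [-0.69, 1.73], [-1.03, 1.25], [-2.08, 2.16], [-1.42, 1.45], [-3.14, 3.14]. Speed limits (rad/s): [2.39, 2.39, 3.01, 3.14, 3.14, 3.14].

INTERFACE

Orientations are given as a unit quaternion [w, x, y, z].
In Python, from bench import r, imaging, job gives the robot as it stands.
- The arm moves only by the shell command python3 -m pendant 'ROWS'. ROWS is a JSON object of lists of equal length, an entry for each row: "offset": the shift along the tool's x, y, z in cm, a list of three; "twist": the turn, a rotation vector about the tool's x, y, z in rad, a list of three; "grip": the finger opening in cm, from 0 to 8.54. A call has 1 to 12 rows; each row shifts and turns the pose as measured when the row begins, along the tool's axes as they then stand; what a row does not reach is not made up. A row lasts 1/8 s, in which the tool goes at most 62.5 mm and 10.7 degrees, less where a joint would pass 70% of its speed; a pose out of reach is approached as far as the arm can. A call with a gripper value outside its range is refused whole. The fingers move at their own pace and stop on an object; the grip force is fixed at half the most. Time passes only in rows, so rows that do not move let the fingers close. It gives the time, the measured TCP pose, the force and the opening at its end, in the units of the state.
- r.get_obs(): the state, without advancing time (a new reading comes with each control period).
- imaging.get_image(name): name is "scene" or "top" or "wrist"; returns (picture, depth): 400x640x3 uint8, red, green, blue; 400x640 float32, m along the optical axis (not along the pixel's ray), 0 where there is no reading.
- imaging.camera_info(name): a dict with "K" (3x3 intrinsics, pixels), "eye" and "orientation" of the camera in the world. Camera axes: x right, y down, z forward; pixel columns grow to the right and rows downward; lengths in m; the calibration is good to about 2 mm. A picture is of the moment at which its call begins: read the wrist's pose just before it. camera_info takes no time and is no camera call; for the wrist camera it gives the pose at the moment of the call.
- job.hand_in(): hands the job in, once; it reports no verdict.
The state is a dict: "time": time; "q": joint angles; "qd": joint speeds; "joint_efforts": joint torques, N m; "tcp_pos": TCP position; "ee_rot": TCP orientation; "ft_force": force on the tool from outside, world axes, zero at the start; "ft_torque": the same for the moment, N m; "width": finger opening in m.
Only numpy, scipy, OpenCV 4.12 (cv2) and the standard library are available. Lean on these libraries where they do the work, as an engineer would, in place of code of your own. Each camera call takes 0.05 s, during which the arm holds its last target. There are 200 camera calls.

TASK

Let the raised tray of mushrooms down: with the wooden-handled steel rod, not with the gripper, flick up the hoist's pawl from under its tail until it falls right over and stays clear of the toothed rack. Then gently press the hoist's black palm pad down until the tray is fully down on its stops. Finish with the rod lying back on the rubber mat and the other things on the bench left where they were.

Things in the scene. Friction and masses are not known exactly. Their poses are not given: they have to be found in the camera images.
- stand: fixed bench hoist: steel column 50 mm square, 250 mm high, on a grey base plate (260 x 385 x 12 mm). Origin at the foot of the column, at bench height; x points from its front (robot's side) to its back, y from the column to the tray. Pawl and rack are on the column's front; the tray (240 x 220 x 40 mm) is beside it at y 95 to 315, x -110 to 130 mm
- carriage (a joint): how far the tray, with its rack and palm pad, is lowered, straight down, in m: 0 raised, 0.100 fully down on its stops. A drag brake holds it at any height: freed, the 0.8 kg load does not sink by itself; about 4 to 9 N of push, plus 1 N per 50 mm/s, moves it down. With the pawl on the rack it goes down at most 14 mm and then locks
- pad_top (a point): centre of the top of the flat round black palm pad (48 mm across, 16 mm thick, on a thin post) at the front of the tray carrier; at x -145, y 170 mm of the stand, 190 mm above the bench when fully raised and 90 mm when fully down; moves with the tray
- pawl (a joint): angle of the pawl about the stand's x axis, in rad: 0 to 0.35 on the rack (nose between the teeth or resting on one), 2.1 thrown fully over to its stop. Its weight keeps it on the rack below about 1.2 and makes it fall over beyond that; about 0.4 N lifts the tail. As the angle grows the tail swings up and over towards the stand's -y
- pawl_pivot (a point): on the pawl's hinge axis, in the middle of the tail's width; at x -87, y -18, z 130 mm of the stand. The hinge axis runs along the stand's x; the hinge boss has radius 10 mm. Its axes turn with the pawl: at joint value 0 they are the stand's
- pawl_tail (a point): where to lift: mid-thickness in the pawl's tail, 50 mm from the hinge. The tail is a flat steel bar 6 mm thick, 36 mm wide along the stand's x (x -69 to -105 mm), 75 mm long from the hinge. At joint value 0 it points along the stand's +y, 0.17 rad above level; the space under and in front of it is free. A fixed bracket stands behind it, its front at x -58 mm
- rod: release rod lying on the mat: square wooden handle 100 x 22 x 22 mm, and a round steel rod 10 mm thick standing 120 mm out of its +x end. Origin at the centre of the handle's underside; x along the rod towards its tip, z up; the rod's axis is 11 mm above the underside. 0.14 kg; the centre of mass is inside the handle
- rod_tip (a point): end of the steel rod, on its axis, 170 mm from the handle's centre
- mat: fixed black rubber mat, 300 (x) x 200 (y) x 4 mm, flat on the bench; origin at the centre of its underside
- bowl: empty stainless bowl, about 110 mm wide, 55 mm high; a bystander, origin at its underside
- jar: closed glass jar, 64 mm wide, 90 mm high; a bystander, origin at its underside
- brush: hand brush lying on the bench; a bystander, origin at its underside
- shroom0: loose mushroom, cap 60 mm wide, 33 mm high, standing on the bench in front of the hoist; a bystander, origin at its underside
- shroom1: loose mushroom, cap 68 mm wide, 38 mm high; a bystander, origin at its underside
- shroom2: loose mushroom, cap 52 mm wide, 29 mm high; a bystander, origin at its underside
- shroom3: loose mushroom, cap 56 mm wide, 31 mm high; a bystander, origin at its underside
Not all that is in view belongs to the job. What is shaped like the rod but purple is not meant.

How it is judged:
On the way, in this order (a step that is already met when the one before it is completed fails the run):
1. the pawl has been thrown over, clear of the rack, while the tray is still up (value of joint pawl above 1.7 rad and value of joint carriage below 0.06 m), for 0.2 s.
2. the tray has been pressed fully down (value of joint carriage above 0.096 m), for 0.2 s.
At the end, for the whole second after the job is handed in: The pawl is thrown over (joint above 1.7 rad), the tray is within 4 mm of fully down, and the rod lies flat and still on the mat: its handle's centre over the mat and its tip not more than 10 mm beyond the mat's edge (value of joint pawl above 1.7 rad and value of joint carriage above 0.096 m and x of rod in the frame of mat between -0.15 and 0.15 m and y of rod in the frame of mat between -0.1 and 0.1 m and x of rod_tip in the frame of mat between -0.16 and 0.16 m and y of rod_tip in the frame of mat between -0.11 and 0.11 m and z of rod in the frame of mat below 0.016 m and z of rod_tip in the frame of mat below 0.03 m and linear speed of rod below 0.02 m/s); the robot touches nothing.
It fails at once if the pawl is touched by the gripper or the arm instead of the rod (contact force between any of the fingers, the arm and pawl above 0.3 N).
It fails at once if the tray comes down hard (faster than 0.2 m/s) (velocity of joint carriage above 0.2 m/s).
It fails at once if a bystander is pushed more than 40 mm from its place (distance of any of bowl, jar, brush, shroom0, shroom1, shroom2, shroom3 from where it was at the start of the episode above 0.04 m).
It also fails if it takes over 70 s, if anything falls off the work surface, if the arm or the gripper's body presses on something with over 40 N, if the wrist force passes 120 N, or if a joint passes its speed limit or range.

## Working session

There is one attempt and no reset: what is moved stays moved. The work goes in short steps, Python scripts to look and compute and a shell command to move; the robot and the scene stay as the last step left them, time stands still between calls to the robot, and variables do not carry over. Pictures are saved under pics/ and viewed, about 8 in all and at most 12, crops included, and the job is handed in when it is done.

```bash
ls; mkdir -p pics; python3 - <<'E'
from bench import r, imaging, job
import cv2,numpy as np
for n in ("scene","top"):
    im,d=imaging.get_image(n); cv2.imwrite(f"pics/{n}0.png",im[:,:,::-1]); np.savez(f"pics/{n}0.npz",im=im,d=d)
    c=imaging.camera_info(n); print(n,c)
o=r.get_obs(); print({k:np.round(v,3) for k,v in o.items()})
E
```

```text
pics
scene {'K': array([[510.40062808,   0.        , 320.01918786],
       [  0.        , 510.40062808, 201.19153412],
       [  0.        ,   0.        ,   1.        ]]), 'eye': array([0.97585451, 0.65964302, 1.32933719]), 'orientation': array([-0.09507558,  0.29973966,  0.90112939, -0.29846708])}
top {'K': array([[457.76534709,   0.        , 331.88149473],
       [  0.        , 457.76534709, 195.24974773],
       [  0.        ,   0.        ,   1.        ]]), 'eye': array([ 0.17459716, -0.05946917,  1.81707188]), 'orientation': array([-0.05608632,  0.71007306, -0.69941233,  0.05893187])}
{'time': np.float64(0.1), 'q': array([-1.287,  0.314, -0.048,  1.21 , -0.   ,  1.571]), 'qd': array([ 0.001, -0.002,  0.002,  0.002,  0.001,  0.001]), 'joint_efforts': array([ 1.0000e-03, -5.4077e+01,  3.4054e+01,  1.1000e-02,  0.0000e+00,
        0.0000e+00]), 'tcp_pos': array([ 0.168, -0.576,  0.231]), 'ee_rot': array([-0.001,  0.99 ,  0.141, -0.   ]), 'ft_force': array([-0.044,  0.005,  0.163]), 'ft_torque': array([0.03 , 0.04 , 0.004]), 'width': np.float64(0.086)}
```

View pics/scene0.png

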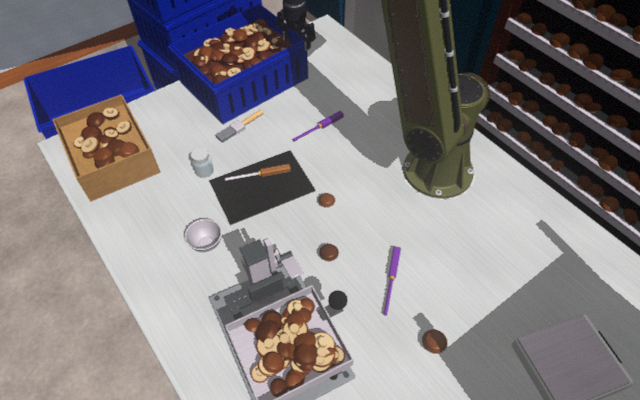

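View pics/top0.png

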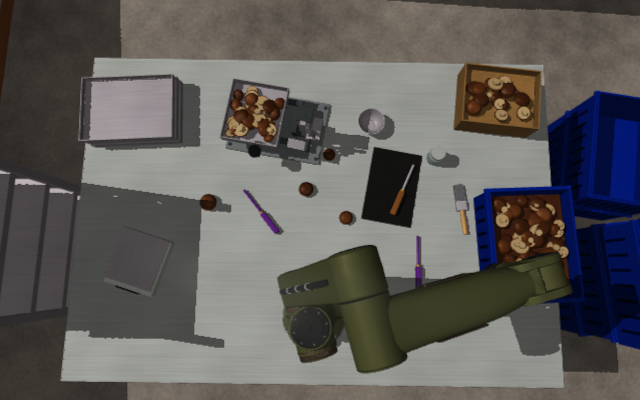

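The wooden-handled rod lies on the black mat: handle at top px (398,203), scene px (275,170). The two purple ones at top px (265,213) and (418,262) are decoys. The pad is at top px (254,151). Shroom0 is close in front of the hoist at (329,155).

```bash
cat > h.py <<'E'
from bench import r, imaging, job
import cv2,numpy as np
from scipy.spatial.transform import Rotation as R
def rot(q): return R.from_quat(np.r_[q[1:],q[0]])
def cloud(d,c):
    v,u=np.mgrid[:d.shape[0],:d.shape[1]]; K=c["K"]
    p=np.stack([(u-K[0,2])/K[0,0]*d,(v-K[1,2])/K[1,1]*d,d],-1)
    return p@rot(c["orientation"]).as_matrix().T+c["eye"]
def onplane(px,c,z):
    px=np.atleast_2d(px).astype(float); K=c["K"]
    ray=np.c_[(px-[K[0,2],K[1,2]])/K[0,0],np.ones(len(px))]@rot(c["orientation"]).as_matrix().T
    return c["eye"]+ray*((z-c["eye"][2])/ray[:,2])[:,None]
E
python3 - <<'E'
from h import *
for n,roi in (("top",(300,140,450,240)),("scene",(200,140,330,230))):
    f=np.load(f"pics/{n}0.npz"); im,d=f["im"],f["d"]; c=imaging.camera_info(n); P=cloud(d,c)
    hsv=cv2.cvtColor(im,cv2.COLOR_RGB2HSV)
    M=np.zeros(d.shape,bool); M[roi[1]:roi[3],roi[0]:roi[2]]=1
    # mat
    k=(hsv[...,2]<50)&M
    nl,lab,st,ce=cv2.connectedComponentsWithStats(k.astype(np.uint8)); i=1+st[1:,4].argmax()
    mm=lab==i; cn=max(cv2.findContours(mm.astype(np.uint8),0,1)[0],key=cv2.contourArea)
    box=cv2.minAreaRect(onplane(cn[:,0],c,0.004)[:,:2].astype(np.float32)); print(n,"mat",box, cv2.boundingRect(cn))
    hull=cv2.convexHull(cn); inm=np.zeros(d.shape,np.uint8); cv2.fillPoly(inm,[hull],1)
    k=(inm>0)&(hsv[...,0]<22)&(hsv[...,1]>100)&(hsv[...,2]>70)
    pts=np.argwhere(k)[:,::-1]; w=onplane(pts,c,0.024)[:,:2].astype(np.float32); print("handle",len(pts),cv2.minAreaRect(w), w.mean(0))
    k2=(inm>0)&(hsv[...,2]>90)&(hsv[...,1]<70); pts=np.argwhere(cv2.erode(inm,np.ones((5,5)))*k2>0)[:,::-1]
    w2=onplane(pts,c,0.017)[:,:2]; a=w.mean(0); dist=np.linalg.norm(w2-a,axis=1); print("rod",len(pts),"tip",w2[dist.argmax()],dist.max(), "mean",w2.mean(0))
f=np.load("pics/top0.npz"); P=cloud(f["d"],imaging.camera_info("top")); im=f["im"]
for p in [(240,85),(287,93),(224,138),(277,146),(254,151),(329,155),(306,189),(346,217),(208,202),(372,122),(437,157),(330,105),(325,160)]: print(p,P[p[1],p[0]].round(3))
a=cv2.resize(im[70:170,210:350,::-1],None,fx=5,fy=5,interpolation=cv2.INTER_CUBIC)
cv2.imwrite("pics/crop1.png",a)
f=np.load("pics/scene0.npz")
cv2.imwrite("pics/crop2.png",cv2.resize(f["im"][140:330,200:360,::-1],None,fx=3.1,fy=3.1,interpolation=cv2.INTER_CUBIC))
E
```

```text
top mat ((0.5127742290496826, -0.3057234585285187), (0.1977895051240921, 0.2961045801639557), 80.14025115966797) (362, 148, 60, 79)
handle 139 ((0.448471337556839, -0.32283636927604675), (0.02069738693535328, 0.10540005564689636), 66.80323791503906) [ 0.44747555 -0.32228744]
rod 59 tip [ 0.59908537 -0.38981677] 0.1659691128105192 mean [ 0.54886549 -0.36640212]
scene mat ((0.5567268133163452, -0.28412383794784546), (0.0032682064920663834, 0.0), 143.01681518554688) (253, 195, 2, 1)
handle 0 ((0.0, 0.0), (0.0, 0.0), 0.0) [nan nan]<stdin>:13: RuntimeWarning: Mean of empty slice.
  ret = um.true_divide(
<stdin>:15: RuntimeWarning: Mean of empty slice.
Traceback (most recent call last):
ValueError: attempt to get argmax of an empty sequence
```

```bash
python3 - <<'E'
from h import *
f=np.load("pics/top0.npz"); P=cloud(f["d"],imaging.camera_info("top")); im=f["im"]
for p in [(240,85),(287,93),(224,138),(277,146),(254,151),(329,155),(306,189),(346,217),(208,202),(372,122),(437,157),(330,105),(325,160)]: print(p,P[p[1],p[0]].round(3))
# tray rim: raised pixels, z histogram
sub=P[70:170,210:350]; z=sub[...,2]; print(np.histogram(z,bins=np.arange(0,.36,.02)))
k=(z>0.13)&(z<0.3)
n,lab,st,ce=cv2.connectedComponentsWithStats(k.astype(np.uint8)); i=1+st[1:,4].argmax(); w=sub[lab==i]
print(cv2.minAreaRect(w[:,:2].astype(np.float32)),st)
k=z>0.235; print("column top?",sub[k].mean(0), k.sum(), np.median(sub[k],axis=0))
# base plate
k=(z>0.007)&(z<0.02); 
np.save("pics/z.npy",z)
a=cv2.resize(im[70:170,210:350,::-1],None,fx=5,fy=5,interpolation=cv2.INTER_CUBIC)
f=np.load("pics/scene0.npz")
b=cv2.resize(f["im"][225:345,200:360,::-1],None,fx=4.375,fy=4.375,interpolation=cv2.INTER_CUBIC)
cv2.imwrite("pics/crop1.png",a);cv2.imwrite("pics/crop2.png",b)
E
```

```text
(240, 85) [0.89  0.304 0.107]
(287, 93) [0.849 0.115 0.135]
(224, 138) [0.667 0.35  0.129]
(277, 146) [0.644 0.149 0.11 ]
(254, 151) [0.608 0.227 0.166]
(329, 155) [ 0.632 -0.051  0.028]
(306, 189) [0.492 0.039 0.029]
(346, 217) [ 0.383 -0.121  0.028]
(208, 202) [0.433 0.422 0.035]
(372, 122) [ 0.779 -0.225  0.01 ]
(437, 157) [ 0.616 -0.471  0.087]
(330, 105) [ 0.85  -0.051  0.009]
(325, 160) [ 0.618 -0.034  0.003]
(array([5540,  205,    2,    5,  353, 1049, 1901, 1183,  177,   29,   28,
         26,  259,   23,    0,    0,    0]), array([0.  , 0.02, 0.04, 0.06, 0.08, 0.1 , 0.12, 0.14, 0.16, 0.18, 0.2 ,
       0.22, 0.24, 0.26, 0.28, 0.3 , 0.32, 0.34]))
((0.7630373239517212, 0.23854872584342957), (0.19755755364894867, 0.1898927092552185), 79.39606475830078) [[    0     0   140   100 11054]
 [    9     8    44    68   179]
 [   43    12    36    20    71]
 [   16    19    57    53  1494]
 [   26    21     3     7     8]
 [   25    22     1     1     1]
 [   31    22     1     1     1]
 [   31    24     1     1     1]
 [   21    30     8     4    14]
 [   73    30     1     1     1]
 [   66    33    10    41    52]
 [   31    37     1     1     1]
 [   33    37     1     2     2]
 [   77    36    36    46   963]
 [   16    64     1     1     1]
 [   18    65     1     1     1]
 [   20    65     1     2     2]
 [   22    65     1     1     1]
 [   28    66     1     1     1]
 [   30    66     1     1     1]
 [   37    75    14    13   134]
 [   54    74    13     3    17]]
column top? [0.63671739 0.02459561 0.48253881] 345 [0.71247822 0.03550793 0.25115268]
```

View pics/crop1.png

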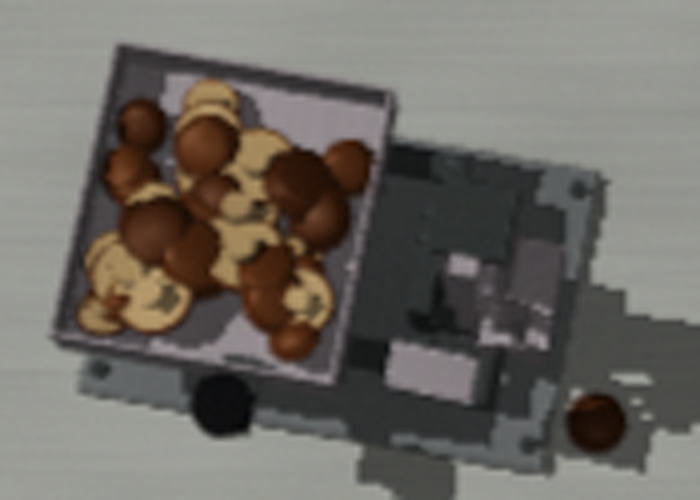

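View pics/crop2.png

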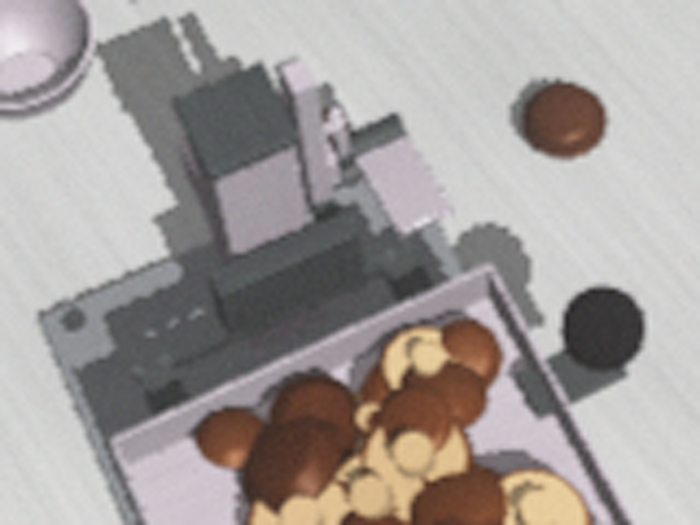

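The tail is the light rectangle at top px about (297,144). The pad is at (254,151) and the column top is near (317,123). Next I fit the stand pose.

```bash
python3 - <<'E'
from h import *
def rep(n,w): 
    print(n,len(w),"mean",w.mean(0).round(4),"med",np.median(w,axis=0).round(4)); print("   ",cv2.minAreaRect(w[:,:2].astype(np.float32)))
C={n:imaging.camera_info(n) for n in("top","scene")}
F={n:np.load(f"pics/{n}0.npz") for n in C}
for n,roi in (("top",(210,70,350,170)),("scene",(200,225,360,400))):
    im,d=F[n]["im"],F[n]["d"]; P=cloud(d,C[n]); z=P[...,2]
    M=np.zeros(d.shape,bool); M[roi[1]:roi[3],roi[0]:roi[2]]=1
    k=M&(z>0.243)&(z<0.257); nl,lab,st,_=cv2.connectedComponentsWithStats(k.astype(np.uint8)); rep(n+" coltop",P[lab==1+st[1:,4].argmax()])
    x0,y0,x1,y1=(246,142,264,161) if n=="top" else (322,285,352,312)
    k=np.zeros(d.shape,bool); k[y0:y1,x0:x1]=im[y0:y1,x0:x1].max(2)<48
    cn=max(cv2.findContours(k.astype(np.uint8),0,1)[0],key=cv2.contourArea); (u,v),rad=cv2.minEnclosingCircle(cn)
    e=cv2.fitEllipse(cn); print(n,"pad px",e,"at .19",onplane([e[0]],C[n],.19).round(4),"at .18",onplane([e[0]],C[n],.18).round(4)," depth z",np.median(z[k]))
    hsv=cv2.cvtColor(im,cv2.COLOR_RGB2HSV)
    x0,y0,x1,y1=(285,136,308,153) if n=="top" else (278,250,304,280)
    k=np.zeros(d.shape,bool); k[y0:y1,x0:x1]=(im[y0:y1,x0:x1].min(2)>135)
    nl,lab,st,_=cv2.connectedComponentsWithStats(k.astype(np.uint8)); t=P[lab==1+st[1:,4].argmax()]; rep(n+" tail",t)
    A=np.c_[t[:,:2]-t[:,:2].mean(0),np.ones(len(t))]; print("   plane",np.linalg.lstsq(A,t[:,2],rcond=None)[0].round(3), t[:,2].min(),t[:,2].max())
# tray corners in top
px=np.array([(118,45),(395,95),(333,380),(55,340)])/5+[210,70]
w=onplane(px,C["top"],0.16)[:,:2]; print(w.round(3),[np.linalg.norm(w[i]-w[i-1]).round(3) for i in range(4)], w.mean(0))
for a,b in((0,1),(3,2),(0,3),(1,2)): v=w[b]-w[a]; print(np.degrees(np.arctan2(v[1],v[0])))
E
```

```text
top coltop 243 mean [0.722  0.0391 0.2502] med [0.7232 0.0389 0.2501]
    ((0.7158405780792236, 0.04084377363324165), (0.05585639551281929, 0.07651734352111816), 80.86390686035156)
top pad px ((254.63002014160156, 149.766845703125), (12.289480209350586, 14.003863334655762), 77.79983520507812) at .19 [[0.6062 0.221  0.19  ]] at .18 [[0.6088 0.2227 0.18  ]]  depth z 0.16332264537516816
top tail 1 mean [0.6631 0.0317 0.1716] med [0.6631 0.0317 0.1716]
    ((0.6630812883377075, 0.0316505953669548), (0.0, 0.0), 0.0)
   plane [0.    0.    0.172] 0.1716025666270491 0.1716025666270491
scene coltop 471 mean [0.7281 0.0411 0.2491] med [0.7281 0.0414 0.249 ]
    ((0.727085530757904, 0.039322465658187866), (0.05849965289235115, 0.05645788088440895), 79.90296173095703)Traceback (most recent call last):
  File "<stdin>", line 13, in <module>
cv2.error: OpenCV(4.12.0) /io/opencv/modules/imgproc/src/shapedescr.cpp:361: error: (-201:Incorrect size of input array) There should be at least 5 points to fit the ellipse in function 'fitEllipseNoDirect'
```

```bash
python3 - <<'E'
from h import *
C={n:imaging.camera_info(n) for n in("top","scene")}
F={n:np.load(f"pics/{n}0.npz") for n in C}
im,d=F["scene"]["im"],F["scene"]["d"]; P=cloud(d,C["scene"])
s=lambda x,y:(200+x/4.375,225+y/4.375)
x,y=s(603,328); print("scene pad",(x,y),"at depth",P[int(y)-1:int(y)+2,int(x)-1:int(x)+2].reshape(-1,3).mean(0).round(4))
k=im[285:312,322:354].max(2); print("pad z spread",np.percentile(P[285:312,322:354][(k<60)],[10,50,90],axis=0).round(3))
for q in [(400,185),(370,160),(420,225),(385,150),(440,205),(400,230)]:
    x,y=s(*q); print("tail",q,P[int(round(y)),int(round(x))].round(4))
Q=cloud(F["top"]["d"],C["top"]); imt=F["top"]["im"]
for q in [(400,355),(465,360),(395,380),(430,372),(465,390)]:
    x,y=210+q[0]/5,70+q[1]/5; print("top tail",Q[int(y),int(x)].round(4),imt[int(y),int(x)])
# base plate corners: top crop (545,470) front -y, (600,175) back -y, (80,385) front +y
print(onplane(np.array([(547,470),(603,178),(80,388)])/5+[210,70],C["top"],.012).round(4))
# scene: base corner back -y (40,315)
print(onplane([s(40,315)],C["scene"],.012).round(4))
px=np.array([(118,45),(395,95),(333,380),(55,340)])/5+[210,70]
w=onplane(px,C["top"],0.14)[:,:2]; print(w.round(3),[np.linalg.norm(w[i]-w[i-1]).round(3) for i in range(4)], w.mean(0))
for a,b in((0,1),(3,2),(0,3),(1,2)): v=w[b]-w[a]; print(np.degrees(np.arctan2(v[1],v[0])))
E
```

```text
scene pad (337.8285714285714, 299.9714285714286) at depth [0.6147 0.2303 0.1632]
pad z spread [[0.602 0.215 0.159]
 [0.617 0.232 0.163]
 [0.632 0.248 0.167]]
tail (400, 185) [0.6487 0.0763 0.1412]
tail (370, 160) [0.6498 0.0486 0.1301]
tail (420, 225) [0.6554 0.1094 0.1482]
tail (385, 150) [0.6404 0.05   0.1383]
tail (440, 205) [0.6376 0.1067 0.1462]
tail (400, 230) [0.6682 0.1048 0.1449]
top tail [0.6561 0.0975 0.1386] [137 129 133]
top tail [0.6534 0.0483 0.1372] [132 124 128]
top tail [0.6376 0.101  0.1348] [131 126 130]
top tail [0.6426 0.0738 0.1465] [137 129 133]
top tail [0.6287 0.0474 0.1421] [132 124 129]
[[ 0.5984 -0.0123  0.012 ]
 [ 0.8462 -0.0538  0.012 ]
 [ 0.6606  0.3682  0.012 ]]
[[ 0.853  -0.0468  0.012 ]]
[[0.9   0.323]
 [0.863 0.107]
 [0.635 0.147]
 [0.663 0.359]] [np.float64(0.24), np.float64(0.219), np.float64(0.231), np.float64(0.213)] [0.76543179 0.23404886]
-99.78101424739171
-97.50081845666874
171.36775099946274
170.02211524248025
```

Stand pose: origin about (0.727, 0.038), yaw about -9.3°. Rod handle centre is at (0.4475, -0.3225), yaw -24°. The mat is centred at (0.513, -0.306). Moving to hover above the handle.

```bash
python3 -m pendant '{"offset":[[4.84,-2.36,1.4],[4.84,-2.36,1.4],[4.84,-2.36,1.4],[4.84,-2.36,1.4],[4.84,-2.36,1.4],[4.84,-2.36,1.4],[4.84,-2.36,1.4],[0,0,0],[0,0,0],[0,0,0],[0,0,0],[0,0,0]],"twist":[[0,0,0],[0,0,0],[0,0,0],[0,0,0],[0,0,0],[0,0,0],[0,0,0],[0,0,0.18],[0,0,0.18],[0,0,0.18],[0,0,0.16],[0,0,0]],"grip":[6,6,6,6,6,6,6,6,6,6,6,6]}'
cat >> h.py <<'E'
def totool(target_xyz, yaw, o=None):
    "print offset (cm, present tool axes) to a world point and twist z to a tool-x yaw (deg)"
    o=o or r.get_obs(); Rm=rot(o["ee_rot"]); x=Rm.as_matrix()[:,0]; cur=np.degrees(np.arctan2(x[1],x[0]))
    print("tcp",o["tcp_pos"].round(4),"yaw",cur.round(2),"tilt",np.degrees(np.arccos(-Rm.as_matrix()[2,2])).round(2),"offset cm",(Rm.inv().apply(np.array(target_xyz)-o["tcp_pos"])*100).round(2),"twist z",np.round(np.radians(cur-yaw),3),"t",o["time"],"F",o["ft_force"].round(1),"w",round(float(o["width"]),4))
E
python3 - <<'E'
from h import *
totool([.4475,-.3225,.05],-24)
c=imaging.camera_info("wrist"); im,d=imaging.get_image("wrist"); cv2.imwrite("pics/w1.png",im[:,:,::-1]); np.savez("pics/w1.npz",im=im,d=d)
hsv=cv2.cvtColor(im,cv2.COLOR_RGB2HSV)
k=((hsv[...,0]>4)&(hsv[...,0]<22)&(hsv[...,1]>110)&(hsv[...,2]>60)).astype(np.uint8)
n,lab,st,ce=cv2.connectedComponentsWithStats(k); i=1+st[1:,4].argmax(); print(st[i])
w=onplane(np.argwhere(lab==i)[:,::-1],c,.026)[:,:2].astype(np.float32); b=cv2.minAreaRect(w); print(b)
E
```

```text
time: 1.6
tcp_pos: [0.4535, -0.312, 0.1243]
ee_rot: [-0.002, 0.976, -0.217, -0.004]
ft_force: [0.1, -0.8, -0.4]
width: 0.06
tcp [ 0.4535 -0.312   0.1243] yaw -25.02 tilt 0.47 offset cm [-0.04  1.22  7.43] twist z -0.018 t 1.6 F [ 0.1 -0.8 -0.4] w 0.06
[ 315  140   26  117 2766]
((0.4497499465942383, -0.32357943058013916), (0.021600205451250076, 0.10673601925373077), 66.48246765136719)
```

View pics/w1.png

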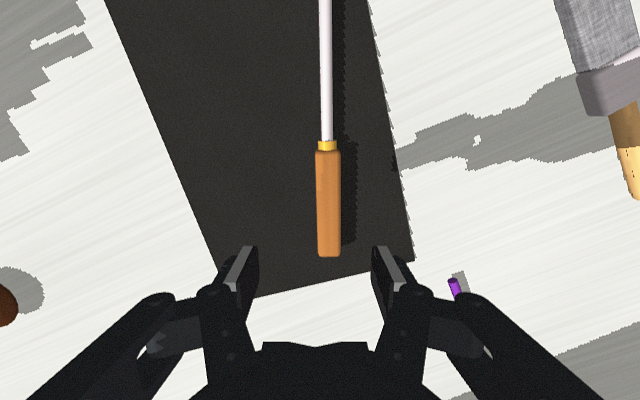

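The wrist view shows the orange wooden handle with a yellow ferrule at (328,200), with the steel rod going up to (325,0). This is the right rod. A purple decoy is just visible at (455,285). Going down to grasp.

```bash
python3 -m pendant '{"offset":[[0.05,1.2,2],[0,0,4],[0,0,3],[0,0,1.5],[0,0,0]],"twist":[[0,0,-0.025],[0,0,0],[0,0,0],[0,0,0],[0,0,0]],"grip":[6,6,6,6,6]}'; python3 - <<'E'
from h import *
totool([.449,-.323,.010],-23.5)
E
```

```text
time: 2.28
tcp_pos: [0.4488, -0.3238, 0.0174]
ee_rot: [-0.002, 0.98, -0.197, -0.003]
ft_force: [-0.1, -0.5, -0.1]
width: 0.0598
tcp [ 0.4488 -0.3238  0.0174] yaw -22.76 tilt 0.36 offset cm [-0.   -0.08  0.74] twist z 0.013 t 2.275 F [-0.1 -0.5 -0.1] w 0.0598
```

```bash
python3 -m pendant '{"offset":[[0,-0.1,0.7],[0,0,0],[0,0,0],[0,0,0],[0,0,0],[0,0,0]],"twist":[[0,0,0.013],[0,0,0],[0,0,0],[0,0,0],[0,0,0],[0,0,0]],"grip":[6,2,1,1,1,1]}'; python3 - <<'E'
from h import *
totool([.449,-.323,.15],-23.5)
E
```

```text
time: 3.02
tcp_pos: [0.4514, -0.3243, 0.0133]
ee_rot: [-0.0, 0.979, -0.203, -0.0]
ft_force: [0.1, -0.4, -1.2]
width: 0.0206
tcp [ 0.4514 -0.3243  0.0133] yaw -23.48 tilt 0.06 offset cm [ -0.28  -0.03 -13.67] twist z 0.0 t 3.025 F [ 0.1 -0.4 -1.2] w 0.0206
```

```bash
python3 -m pendant '{"offset":[[0,0,-1],[0,0,-2.5],[0,0,-4],[0,0,-4],[0,0,-2],[0,0,0]],"twist":[[0,0,0],[0,0,0],[0,0,0],[0,0,0],[0,0,0],[0,0,0]],"grip":[1,1,1,1,1,1]}'; python3 - <<'E'
from h import *
totool([.449,-.323,.15],-23.5)
c=imaging.camera_info("wrist"); im,d=imaging.get_image("wrist"); cv2.imwrite("pics/w2.png",im[:,:,::-1]); np.savez("pics/w2.npz",im=im,d=d)
o=r.get_obs(); P=cloud(d,c); L=rot(o["ee_rot"]).inv().apply((P-o["tcp_pos"]).reshape(-1,3)).reshape(P.shape)
# rod in tool frame: points near tcp height in front
m=(np.abs(L[...,2])<0.05)&(L[...,0]>0.055)&(np.abs(L[...,1])<0.05)&(d>0)
p=L[m]; 
for a in np.arange(.05,.2,.01):
    s=p[(p[:,0]>=a)&(p[:,0]<a+.01)]
    if len(s): print(round(a+.005,3),len(s),np.median(s,axis=0).round(4), s[:,2].min().round(4))
print("xmax",np.percentile(p[:,0],99.5))
E
```

```text
time: 3.78
tcp_pos: [0.451, -0.3242, 0.1547]
ee_rot: [-0.0, 0.979, -0.203, -0.0]
ft_force: [0.3, -0.9, -1.2]
width: 0.0203
tcp [ 0.451  -0.3242  0.1547] yaw -23.48 tilt 0.07 offset cm [-0.23 -0.03  0.47] twist z 0.0 t 3.775 F [ 0.3 -0.9 -1.2] w 0.0203
0.055 211 [ 0.0576  0.0006 -0.0081] -0.0109
0.065 460 [ 0.065   0.0006 -0.0081] -0.0106
0.075 495 [ 0.0752  0.0006 -0.0081] -0.0106
0.085 524 [ 0.0851  0.0008 -0.0081] -0.0106
0.095 552 [ 0.0952  0.0008 -0.0082] -0.011
0.105 606 [ 0.105   0.0006 -0.0082] -0.0106
0.115 649 [ 0.1151  0.0006 -0.0083] -0.0106
0.125 48 [ 0.1205  0.0004 -0.0073] -0.0098
xmax 0.12058510239247881
```

View pics/w2.png

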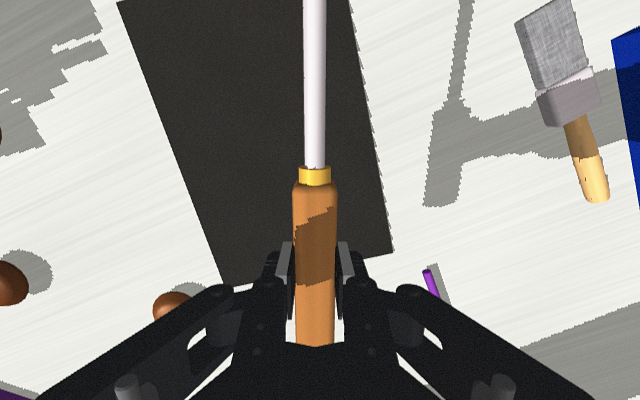

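```bash
python3 -m pendant '{"offset":[[-1.6,-3,0],[-2.6,-4.9,0],[-2.6,-4.9,0],[-2.6,-4.9,0],[-2.6,-4.9,0.5],[-2.6,-4.9,1],[-2.6,-4.9,1],[-2.6,-4.9,1],[0,0,0],[0,0,0],[0,0,0]],"twist":[[0,0,0],[0,0,0],[0,0,0],[0,0,0],[0,0,0],[0,0,0],[0,0,0],[0,0,0],[0,0,-0.124],[0,0,-0.124],[0,0,0]],"grip":[1,1,1,1,1,1,1,1,1,1,1]}'; cat >> h.py <<'E'
ORG=np.array([.727,.038,0]); YAW=-9.3
S=R.from_euler("z",YAW,degrees=True)
def stand(p): return S.inv().apply(np.asarray(p)-ORG)
def world(p): return S.apply(np.asarray(p))+ORG
E
python3 - <<'E'
from h import *
f=np.load("pics/w2.npz"); hsv=cv2.cvtColor(f["im"],cv2.COLOR_RGB2HSV)
print("col 315 hue",[(v,*hsv[v,315].tolist()) for v in range(160,196,3)])
c=imaging.camera_info("wrist"); o=r.get_obs()
Rm=rot(o["ee_rot"])
w=onplane([(315,186),(315,168)],c,o["tcp_pos"][2]+.017); print("handle end/ferrule in tool",Rm.inv().apply(w-o["tcp_pos"]).round(4))
totool(world([-.32,.03,.119]),YAW); print("tcp in stand",stand(o["tcp_pos"]).round(4))
for n in("scene","top"):
    im,d=imaging.get_image(n); np.savez(f"pics/{n}1.npz",im=im,d=d)
    cv2.imwrite(f"pics/{n}1.png",im[:,:,::-1])
a=cv2.resize(np.load("pics/scene1.npz")["im"][200:350,200:400,::-1],None,fx=4,fy=4,interpolation=cv2.INTER_CUBIC)
cv2.imwrite("pics/crop3.png",a)
E
```

```text
time: 5.2
tcp_pos: [0.3379, -0.0336, 0.1207]
ee_rot: [-0.07, 0.997, 0.01, 0.004]
ft_force: [0.7, 0.9, -1.0]
width: 0.0205
col 315 hue [(160, 169, 9, 239), (163, 175, 6, 237), (166, 174, 13, 201), (169, 18, 118, 123), (172, 22, 171, 240), (175, 22, 166, 241), (178, 22, 166, 241), (181, 22, 167, 241), (184, 22, 169, 246), (187, 14, 155, 127), (190, 14, 159, 164), (193, 14, 162, 190)]
handle end/ferrule in tool [[ 0.044   0.0009 -0.0169]
 [ 0.0522  0.0009 -0.0168]]
tcp [ 0.3379 -0.0336  0.1207] yaw 1.09 tilt 8.05 offset cm [  8.1  -14.96   2.36] twist z 0.181 t 5.2 F [ 0.7  0.9 -1. ] w 0.0205
tcp in stand [-0.3724 -0.1335  0.1207]
```

View pics/crop3.png

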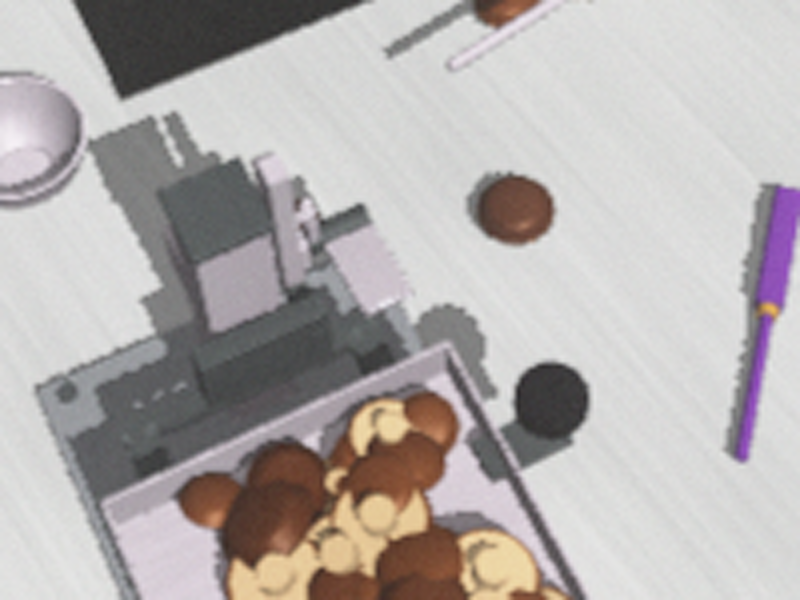

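Passing close to the inner reach limit cut the path short and left an 8° tilt. Shroom0 in the crop (515,210) is untouched and the rod is clear. Tip is 164 mm ahead of the TCP. Mending the pose.

```bash
cat >> h.py <<'E'
def fix(target_xyz,yaw):
    "offset cm and twist rotvec (tool axes) to a tool-down pose"
    o=r.get_obs(); Rm=rot(o["ee_rot"]); D=R.from_euler("z",yaw,degrees=True)*R.from_euler("x",180,degrees=True)
    print("offset",(Rm.inv().apply(np.array(target_xyz)-o["tcp_pos"])*100).round(2),"twist",(Rm.inv()*D).as_rotvec().round(3),"tcp",o["tcp_pos"].round(4),"stand",stand(o["tcp_pos"]).round(4),"F",o["ft_force"].round(1),"t",o["time"],"w",o["width"].round(4))
E
python3 -m pendant '{"offset":[[4,-3.5,0],[4,-3.5,0],[0,-4,0]],"twist":[[0,0,0],[0,0,0],[0,0,0]],"grip":[1,1,1]}'; python3 -c '
from h import *
fix(world([-.31,.03,.119]),YAW)'
```

```text
time: 5.68
tcp_pos: [0.4195, 0.0616, 0.1364]
ee_rot: [-0.076, 0.997, 0.014, 0.003]
ft_force: [-0.5, 0.7, -0.9]
width: 0.0205Traceback (most recent call last):
  File "<string>", line 3, in <module>
    fix(world([-.31,.03,.119]),YAW)
    ~~~^^^^^^^^^^^^^^^^^^^^^^^^^^^^
  File "h.py", line 24, in fix
    print("offset",(Rm.inv().apply(np.array(target_xyz)-o["tcp_pos"])*100).round(2),"twist",(Rm.inv()*D).as_rotvec().round(3),"tcp",o["tcp_pos"].round(4),"stand",stand(o["tcp_pos"]).round(4),"F",o["ft_force"].round(1),"t",o["time"],"w",o["width"].round(4))
                                                                                                                                                                                                                                            ^^^^^^^^^^^^^^^^
AttributeError: 'float' object has no attribute 'round'
```

```bash
sed -i 's/o\["width"\].round(4))/round(float(o["width"]),4))/' h.py; python3 -c '
from h import *
fix(world([-.31,.03,.119]),YAW)'
```

```text
offset [ 0.78 -5.26  2.58] twist [-0.153  0.006  0.189] tcp [0.4195 0.0616 0.1364] stand [-0.3073 -0.0264  0.1364] F [-0.5  0.7 -0.9] t 5.675 w 0.0205
```

```bash
python3 -m pendant '{"offset":[[0,0,0],[0,0,0],[0,0,0]],"twist":[[-0.077,0.003,0.095],[-0.077,0.003,0.095],[0,0,0]],"grip":[1,1,1]}'; python3 -c '
from h import *
fix(world([-.31,.03,.119]),YAW)'
```

```text
time: 6.05
tcp_pos: [0.4165, -0.0116, 0.1359]
ee_rot: [-0.031, 0.999, -0.038, -0.001]
ft_force: [0.7, -0.3, -1.2]
width: 0.0205
offset [ -0.04 -12.83   2.48] twist [-0.062  0.008  0.085] tcp [ 0.4165 -0.0116  0.1359] stand [-0.2984 -0.0991  0.1359] F [ 0.7 -0.3 -1.2] t 6.05 w 0.0205
```

```bash
python3 -m pendant '{"offset":[[0,0,0],[0,0,0]],"twist":[[-0.062,0.008,0.085],[0,0,0]],"grip":[1,1]}'; python3 -c '
from h import *
fix(world([-.31,.03,.119]),YAW); o=r.get_obs(); print(o["q"].round(3),o["qd"].round(3))'
```

```text
time: 6.3
tcp_pos: [0.4125, -0.043, 0.1354]
ee_rot: [-0.015, 0.998, -0.063, 0.001]
ft_force: [0.5, 0.4, -1.0]
width: 0.0203
offset [ -0.7  -16.06   2.1 ] twist [-0.029  0.001  0.035] tcp [ 0.4125 -0.043   0.1354] stand [-0.2973 -0.1308  0.1354] F [ 0.5  0.4 -1. ] t 6.3 w 0.0203
[-0.127  0.034 -0.614  0.923  0.029  3.142] [ 0.019  0.007  0.005 -0.003  0.037  0.   ]
```

q6 is at its limit: yaw = q1 + π − q6, so the rod yaw cannot go below q1. I'll therefore insert the rod roughly radially, at yaw 9° (18° off the hinge axis), which needs no regrasp.

```bash
python3 -c '
from h import *
fix([.4225,.0472,.114],9)'
```

```text
offset [-0.15 -9.01  2.4 ] twist [-0.029 -0.003 -0.284] tcp [ 0.4125 -0.043   0.1354] stand [-0.2973 -0.1308  0.1354] F [ 0.5  0.4 -1. ] t 6.3 w 0.0203
```

```bash
python3 -m pendant '{"offset":[[0,0,0],[0,0,0],[1.3,-4.5,1.1],[1.3,-4.4,1.1],[0,0,0]],"twist":[[-0.015,0,-0.142],[-0.015,0,-0.142],[0,0,0],[0,0,0],[0,0,0]],"grip":[1,1,1,1,1]}'; python3 -c '
from h import *
fix([.4225,.0472,.114],9)'
```

```text
time: 6.92
tcp_pos: [0.425, 0.0556, 0.1127]
ee_rot: [-0.003, 0.997, 0.082, 0.003]
ft_force: [-1.9, -0.8, -1.0]
width: 0.0201
offset [-0.38  0.79 -0.13] twist [-0.005 -0.006  0.006] tcp [0.425  0.0556 0.1127] stand [-0.3009 -0.0314  0.1127] F [-1.9 -0.8 -1. ] t 6.925 w 0.0201
```

```bash
python3 -m pendant '{"offset":[[-0.3,0.8,-0.1],[0,0,0]],"twist":[[-0.005,-0.006,0.006],[0,0,0]],"grip":[1,1]}'; python3 - <<'E'
from h import *
fix([.4966,.0589,.114],9)
o=r.get_obs(); Rm=rot(o["ee_rot"]); print("tip pred",(Rm.apply([.164,.0006,-.006])+o["tcp_pos"]).round(4))
ims=[]
for n in("scene","top"):
    c=imaging.camera_info(n); im,d=imaging.get_image(n); P=cloud(d,c); np.savez(f"pics/{n}2.npz",im=im,d=d)
    L=Rm.inv().apply((P-o["tcp_pos"]).reshape(-1,3)).reshape(P.shape)
    m=(np.abs(L[...,2]+.006)<.03)&(L[...,0]>.07)&(L[...,0]<.22)&(np.abs(L[...,1])<.025)&(d>0)
    p=L[m]; print(n,len(p), np.percentile(p,[1,50,98,99.5],axis=0).round(4).tolist())
    roi=(200,350,200,400) if n=="scene" else (110,210,240,373)
    ims.append(cv2.resize(im[roi[0]:roi[1],roi[2]:roi[3],::-1],(400,300) if n=="scene" else (400,245),interpolation=cv2.INTER_CUBIC))
    if n=="scene": a=cv2.resize(im[200:350,200:400,::-1],None,fx=4,fy=4,interpolation=cv2.INTER_CUBIC); cv2.imwrite("pics/crop4.png",a)
E
```

```text
time: 7.18
tcp_pos: [0.4229, 0.0468, 0.1137]
ee_rot: [-0.0, 0.997, 0.079, -0.001]
ft_force: [-0.3, -1.1, -0.8]
width: 0.0198
offset [ 7.47 -0.04 -0.04] twist [-0.     0.001  0.   ] tcp [0.4229 0.0468 0.1137] stand [-0.3015 -0.0405  0.1137] F [-0.3 -1.1 -0.8] t 7.175 w 0.0198
tip pred [0.585  0.0719 0.1195]
scene 186 [[0.0718, -0.024, -0.0315], [0.1488, -0.001, -0.0076], [0.2196, 0.0216, 0.001], [0.2198, 0.0243, 0.0018]]
top 50 [[0.1617, -0.0212, -0.0359], [0.211, 0.0076, -0.0273], [0.2194, 0.024, -0.0094], [0.2196, 0.0244, -0.0089]]
```

View pics/crop4.png

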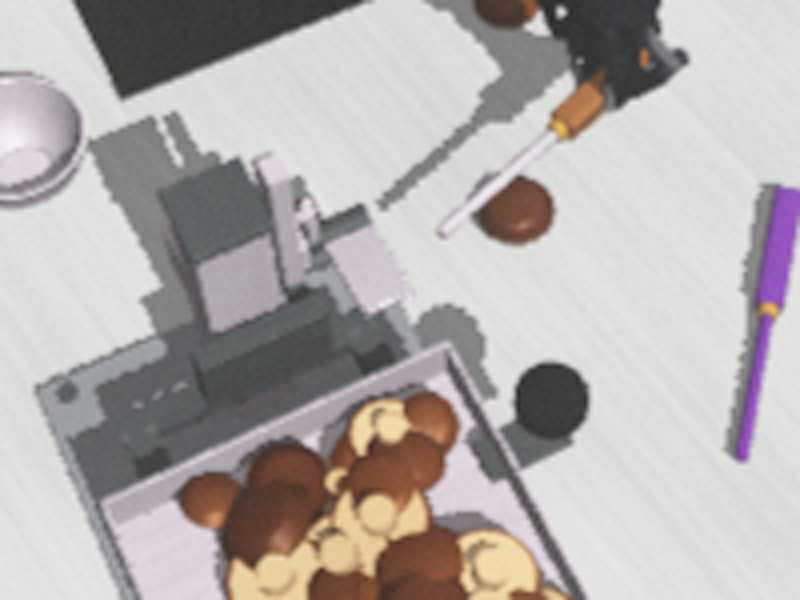

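The tip is at crop (440,232), level and in front of the tail, whose front edge runs (365,212)–(410,290). The extended axis passes under mid-tail. Inserting now.

```bash
python3 -m pendant '{"offset":[[2,0,0],[2,0,0],[2,0,0],[1.2,0,0],[0,0,0]],"twist":[[0,0,0],[0,0,0],[0,0,0],[0,0,0],[0,0,0]],"grip":[1,1,1,1,1]}'; python3 - <<'E'
from h import *
fix([.4966,.0589,.114],9)
o=r.get_obs(); Rm=rot(o["ee_rot"]); t=Rm.apply([.164,.0006,-.006])+o["tcp_pos"]; print("tip",t.round(4),"stand",stand(t).round(4))
im,d=imaging.get_image("scene"); P=cloud(d,imaging.camera_info("scene"))
for q in [(400,185),(370,160),(420,225),(440,205)]:
    x,y=200+q[0]/4.375,225+q[1]/4.375; print("tail",P[int(round(y)),int(round(x))].round(4))
E
```

```text
time: 7.9
tcp_pos: [0.4961, 0.0548, 0.1144]
ee_rot: [-0.0, 0.997, 0.075, -0.0]
ft_force: [1.1, 1.0, -0.6]
width: 0.0201
offset [ 0.11 -0.4   0.04] twist [-0.001  0.    -0.007] tcp [0.4961 0.0548 0.1144] stand [-0.2305 -0.0208  0.1144] F [ 1.1  1.  -0.6] t 7.9 w 0.0201
tip [0.6584 0.0786 0.1204] stand [-0.0743  0.029   0.1204]
tail [0.6493 0.0774 0.1434]
tail [0.6512 0.0511 0.135 ]
tail [0.6547 0.1082 0.1456]
tail [0.6379 0.1073 0.1474]
```

```bash
python3 -m pendant '{"offset":[[0,0,-0.8],[-0.03,0.1,-1],[-0.06,0.2,-0.9],[-0.12,0.4,-0.8],[-0.18,0.55,-0.7],[-0.2,0.65,-0.5],[0,0,0]],"twist":[[0,0,0],[0,0,0],[0,0,0],[0,0,0],[0,0,0],[0,0,0],[0,0,0]],"grip":[1,1,1,1,1,1,1]}'; python3 - <<'E'
from h import *
fix([.4966,.0589,.114],9)
o=r.get_obs(); Rm=rot(o["ee_rot"]); t=Rm.apply([.164,.0006,-.006])+o["tcp_pos"]; print("tip",t.round(4),"stand",stand(t).round(4))
im,d=imaging.get_image("scene"); np.savez("pics/scene3.npz",im=im,d=d)
cv2.imwrite("pics/crop5.png",cv2.resize(im[200:350,200:400,::-1],None,fx=4,fy=4,interpolation=cv2.INTER_CUBIC))
E
```

```text
time: 8.82
tcp_pos: [0.4905, 0.0331, 0.1655]
ee_rot: [-0.0, 0.997, 0.075, -0.0]
ft_force: [-0.4, -0.3, -1.3]
width: 0.0202
offset [ 0.99 -2.46  5.15] twist [-0.001  0.001 -0.008] tcp [0.4905 0.0331 0.1655] stand [-0.2326 -0.0431  0.1655] F [-0.4 -0.3 -1.3] t 8.825 w 0.0202
tip [0.6528 0.0569 0.1714] stand [-0.0763  0.0067  0.1714]
```

View pics/crop5.png

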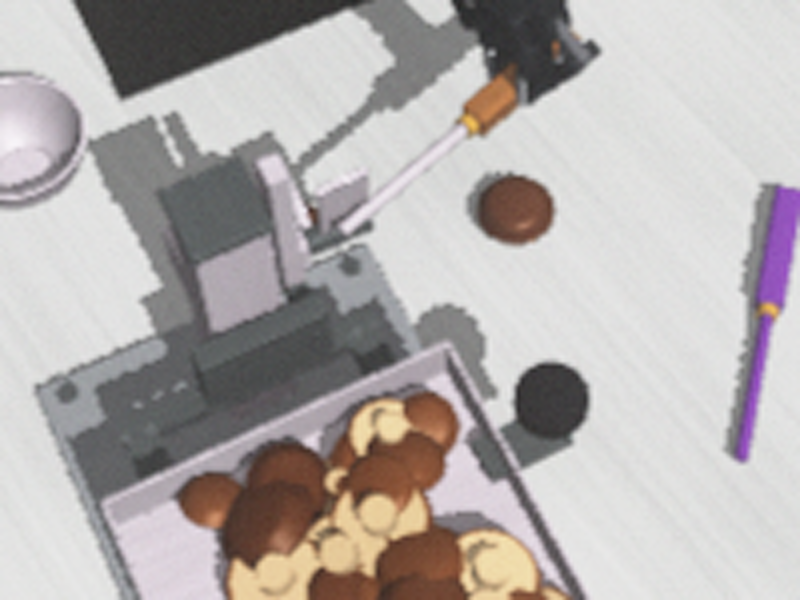

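The tail is raised to nearly upright at crop (342,195), with the rod behind it at (350,225). Pushing it on over.

```bash
python3 -m pendant '{"offset":[[-0.2,0.7,-0.3],[-0.25,0.8,-0.1],[-0.25,0.8,0],[-0.25,0.8,0],[0,0,0],[0,0,0],[0,0,0]],"twist":[[0,0,0],[0,0,0],[0,0,0],[0,0,0],[0,0,0],[0,0,0],[0,0,0]],"grip":[1,1,1,1,1,1,1]}'; python3 - <<'E'
from h import *
o=r.get_obs(); Rm=rot(o["ee_rot"]); t=Rm.apply([.164,.0006,-.006])+o["tcp_pos"]; print("tip",t.round(4),"stand",stand(t).round(4))
im,d=imaging.get_image("scene"); np.savez("pics/scene4.npz",im=im,d=d)
P=stand(cloud(d,imaging.camera_info("scene")).reshape(-1,3)).reshape(im.shape)
# pawl tail points: x -105..-69, z>0.1
m=(P[...,0]>-.108)&(P[...,0]<-.066)&(P[...,2]>.1)&(P[...,2]<.24)&(np.abs(P[...,1]+.018)<.09); m[:200]=0; m[350:]=0
p=P[m]; 
for a in np.arange(-.1,.08,.01):
    s=p[(p[:,1]>=a)&(p[:,1]<a+.01)]
    if len(s): print(round(a,2),len(s),s[:,2].max().round(3),np.median(s[:,2]).round(3))
cv2.imwrite("pics/crop6.png",cv2.resize(im[200:350,200:400,::-1],None,fx=4,fy=4,interpolation=cv2.INTER_CUBIC))
E
```

```text
time: 9.75
tcp_pos: [0.4848, -0.0012, 0.1686]
ee_rot: [-0.0, 0.997, 0.075, -0.001]
ft_force: [-0.5, 0.3, -1.8]
width: 0.0203
tip [0.647  0.0225 0.1742] stand [-0.0764 -0.0282  0.1742]
-0.07 32 0.19 0.186
-0.06 79 0.19 0.178
-0.05 60 0.178 0.169
-0.04 71 0.179 0.157
-0.03 90 0.18 0.146
-0.02 57 0.146 0.138
-0.01 40 0.143 0.134
0.04 7 0.103 0.101
0.05 6 0.103 0.101
0.06 9 0.104 0.102
0.07 1 0.102 0.102
```

View pics/crop6.png

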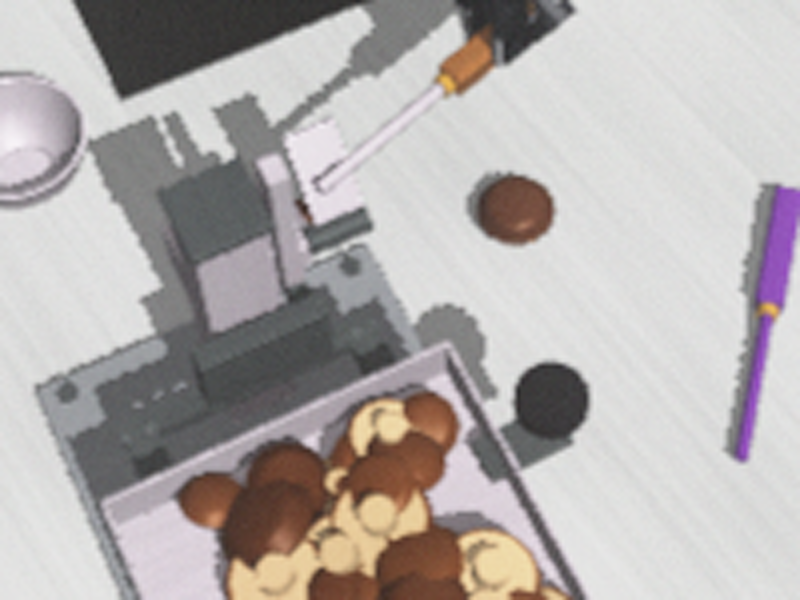

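The pawl lies fully over: the tail runs from (330,225) to (315,125) and the depth slope gives about 2.15 rad. Now withdrawing the rod and carrying it back to the mat.

```bash
python3 -m pendant '{"offset":[[0,-0.5,-0.3],[-2.5,0,0],[-2.5,0,0],[0,2,0],[-0.6,5.3,0.5],[-0.6,5.3,1],[-0.6,5.3,1],[-0.6,5.3,1],[-0.6,5.3,1.2],[-0.5,4,1.2],[0,0,0]],"twist":[[0,0,0],[0,0,0],[0,0,0],[0,0,0],[0,0,0],[0,0,0],[0,0,0],[0,0,0],[0,0,0],[0,0,0],[0,0,0]],"grip":[1,1,1,1,1,1,1,1,1,1,1]}'; python3 -c '
from h import *
fix([.4514,-.3243,.06],-23.5)'
```

```text
time: 11.18
tcp_pos: [0.4535, -0.3361, 0.1139]
ee_rot: [-0.0, 0.997, 0.079, 0.003]
ft_force: [-0.2, 1.2, -0.8]
width: 0.0203
offset [-0.05 -1.2   5.39] twist [-0.002 -0.006  0.568] tcp [ 0.4535 -0.3361  0.1139] stand [-0.2094 -0.4134  0.1139] F [-0.2  1.2 -0.8] t 11.175 w 0.0203
```

```bash
python3 -m pendant '{"offset":[[0,-1.2,0],[0,0,0],[0,0,0],[0,0,0],[0,0,2.5],[0,0,2.5],[0,0,0]],"twist":[[0,0,0.15],[0,0,0.15],[0,0,0.15],[0,0,0.118],[0,0,0],[0,0,0],[0,0,0]],"grip":[1,1,1,1,1,1,1]}'; python3 -c '
from h import *
fix([.4514,-.3243,.0133],-23.5)'
```

```text
time: 12.05
tcp_pos: [0.4543, -0.3157, 0.0659]
ee_rot: [-0.003, 0.978, -0.21, 0.003]
ft_force: [0.6, -0.6, -0.9]
width: 0.0205
offset [0.06 0.93 5.26] twist [-0.007 -0.005 -0.012] tcp [ 0.4543 -0.3157  0.0659] stand [-0.212  -0.3932  0.0659] F [ 0.6 -0.6 -0.9] t 12.05 w 0.0205
```

```bash
python3 -m pendant '{"offset":[[0,0.9,2],[0,0,2],[0,0,0.8],[0,0,0.2],[0,0,0]],"twist":[[-0.007,-0.005,-0.012],[0,0,0],[0,0,0],[0,0,0],[0,0,0]],"grip":[1,1,1,1,1]}'; python3 -c '
from h import *
fix([.4514,-.3243,.0133],-23.5)'
```

```text
time: 12.68
tcp_pos: [0.4525, -0.3252, 0.0162]
ee_rot: [0.002, 0.979, -0.202, 0.001]
ft_force: [0.2, 0.8, -1.1]
width: 0.0201
offset [-0.14 -0.04  0.29] twist [ 0.002 -0.004  0.003] tcp [ 0.4525 -0.3252  0.0162] stand [-0.2122 -0.4028  0.0162] F [ 0.2  0.8 -1.1] t 12.675 w 0.0201
```

```bash
python3 -m pendant '{"offset":[[0,0,0.25],[0,0,0],[0,0,0],[0,0,0],[0,0,0],[0,0,-2],[0,0,-4],[0,0,-4],[0,0,-4],[0,0,0]],"twist":[[0,0,0],[0,0,0],[0,0,0],[0,0,0],[0,0,0],[0,0,0],[0,0,0],[0,0,0],[0,0,0],[0,0,0]],"grip":[1,1,3,5,5.5,5.5,5.5,3,0,0]}'; python3 - <<'E'
from h import *
fix([.455,.10,.22],60)
c=imaging.camera_info("wrist"); im,d=imaging.get_image("wrist")
hsv=cv2.cvtColor(im,cv2.COLOR_RGB2HSV)
k=((hsv[...,0]>4)&(hsv[...,0]<22)&(hsv[...,1]>110)&(hsv[...,2]>60)).astype(np.uint8)
n,lab,st,ce=cv2.connectedComponentsWithStats(k); i=1+st[1:,4].argmax(); print(st[i])
w=onplane(np.argwhere(lab==i)[:,::-1],c,.026)[:,:2].astype(np.float32); print(cv2.minAreaRect(w), "z", np.median(cloud(d,c)[lab==i][:,2]))
im,d=imaging.get_image("top"); np.savez("pics/top5.npz",im=im,d=d)
E
```

```text
time: 13.92
tcp_pos: [0.4529, -0.3253, 0.1595]
ee_rot: [0.002, 0.979, -0.202, 0.003]
ft_force: [-0.0, -0.3, -0.2]
width: 0.0009
offset [-16.62 -39.11  -6.27] twist [ 0.007 -0.003 -1.454] tcp [ 0.4529 -0.3253  0.1595] stand [-0.2118 -0.4028  0.1595] F [-0.  -0.3 -0.2] t 13.925 w 0.0009
[ 303  141   23  104 2107]
((0.4519602954387665, -0.3257545530796051), (0.02183748409152031, 0.10639141499996185), 66.77891540527344) z 0.026204138119128362
```

The rod is back on the mat: handle centre about (0.449,-0.325), top face z 0.026. Now turning with closed fingers and going to the pad.

```bash
python3 -m pendant '{"offset":[[0,0,-2],[0,0,-2],[0,0,-2],[0,0,-2],[0,0,0],[0,0,0],[0,0,0],[0,0,0],[0,0,0],[0,0,0],[0,0,0]],"twist":[[0,0,-0.18],[0,0,-0.18],[0,0,-0.18],[0,0,-0.18],[0,0,-0.18],[0,0,-0.18],[0,0,-0.18],[0,0,-0.18],[0,0,-0.18],[0,0,-0.18],[0,0,0]],"grip":[0,0,0,0,0,0,0,0,0,0,0]}';  python3 -c '
from h import *
fix([.45,.229,.24],80.7)'
```

```text
time: 15.4
tcp_pos: [0.4423, -0.3175, 0.2183]
ee_rot: [-0.015, 0.748, 0.663, -0.004]
ft_force: [0.3, 0.3, 0.1]
width: -0.0001
offset [54.37 -5.83 -1.25] twist [-0.029 -0.013  0.042] tcp [ 0.4423 -0.3175  0.2183] stand [-0.2235 -0.3968  0.2183] F [0.3 0.3 0.1] t 15.4 w -0.0001
```

```bash
python3 -m pendant '{"offset":[[3,-0.3,-0.5],[5.5,-0.6,-0.5],[5.5,-0.6,-0.5],[5.5,-0.6,0],[5.5,-0.6,0],[5.5,-0.6,0],[5.5,-0.6,0],[5.5,-0.6,0],[5.5,-0.6,0],[4,-0.5,0],[0,0,0]],"twist":[[-0.03,-0.013,0.04],[0,0,0],[0,0,0],[0,0,0],[0,0,0],[0,0,0],[0,0,0],[0,0,0],[0,0,0],[0,0,0],[0,0,0]],"grip":[0,0,0,0,0,0,0,0,0,0,0]}';  python3 -c '
from h import *
fix([.613,.229,.20],80.7)'
```

```text
time: 16.77
tcp_pos: [0.4749, 0.2098, 0.2247]
ee_rot: [-0.003, 0.777, 0.63, -0.003]
ft_force: [0.6, -0.7, -0.7]
width: 0.0005
offset [ 4.73 13.14  2.34] twist [-0.01   0.001 -0.045] tcp [0.4749 0.2098 0.2247] stand [-0.2765  0.1288  0.2247] F [ 0.6 -0.7 -0.7] t 16.775 w 0.0005
```

```bash
python3 -m pendant '{"offset":[[1.6,4.4,0.5],[1.6,4.4,0.5],[1.5,4.3,0.5],[0,0,0]],"twist":[[0,0,0],[-0.01,0,-0.045],[0,0,0],[0,0,0]],"grip":[0,0,0,0]}';  python3 - <<'E'
from h import *
fix([.613,.229,.17],80.7)
c=imaging.camera_info("scene"); im,d=imaging.get_image("scene"); P=cloud(d,c)
cv2.imwrite("pics/crop7.png",cv2.resize(im[200:350,200:400,::-1],None,fx=4,fy=4,interpolation=cv2.INTER_CUBIC))
E
```

```text
time: 17.27
tcp_pos: [0.6135, 0.2275, 0.2043]
ee_rot: [0.0, 0.765, 0.644, -0.004]
ft_force: [-0.3, -0.4, 0.3]
width: 0.0002
offset [ 0.16 -0.06  3.43] twist [-0.005  0.005 -0.01 ] tcp [0.6135 0.2275 0.2043] stand [-0.1426  0.1687  0.2043] F [-0.3 -0.4  0.3] t 17.275 w 0.0002
```

View pics/crop7.png

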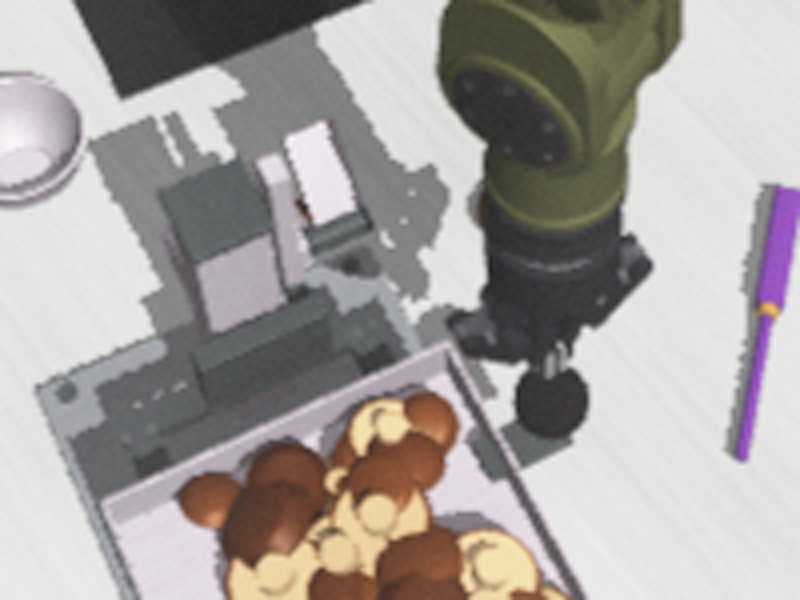

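The fingers are at (555,362), directly above the pad (551,400). The pawl is still over. Pressing down gently.

```bash
python3 -m pendant '{"offset":[[0.1,0,1.5],[0,0,1],[0,0,0.7],[0,0,0.7],[0,0,0.7],[0,0,0.7],[0,0,0.7]],"twist":[[0,0,0],[0,0,0],[0,0,0],[0,0,0],[0,0,0],[0,0,0],[0,0,0]],"grip":[0,0,0,0,0,0,0]}'
```

```text
time: 18.2
tcp_pos: [0.6089, 0.2266, 0.1461]
ee_rot: [0.001, 0.766, 0.643, -0.003]
ft_force: [-3.6, -1.8, 7.9]
width: -0.0003
```

```bash
python3 -m pendant '{"offset":[[0,0.1,0.7],[0,0.1,0.7],[0,0.1,0.7],[0,0.1,0.7],[0,0.1,0.7],[0,0.1,0.7]],"twist":[[0,0,0],[0,0,0],[0,0,0],[0,0,0],[0,0,0],[0,0,0]],"grip":[0,0,0,0,0,0]}'
```

```text
time: 18.95
tcp_pos: [0.6091, 0.2266, 0.1088]
ee_rot: [-0.002, 0.765, 0.644, -0.003]
ft_force: [-4.8, 0.1, 7.4]
width: -0.0
```

```bash
python3 -m pendant '{"offset":[[0,0.1,0.7],[0,0.1,0.7],[0,0.1,0.6],[0,0,0.5],[0,0,0.5],[0,0,0.5]],"twist":[[0,0,0],[0,0,0],[0,0,0],[0,0,0],[0,0,0],[0,0,0]],"grip":[0,0,0,0,0,0]}'
```

```text
time: 19.7
tcp_pos: [0.6093, 0.2266, 0.0898]
ee_rot: [-0.002, 0.765, 0.644, -0.001]
ft_force: [-13.1, -4.4, 32.1]
width: -0.0003
```

The force rises to 32 N at z 0.0898, so the tray is on its stops. Hold, then retreat and check.

```bash
python3 -m pendant '{"offset":[[0,0,0],[0,0,0],[0,0,-0.5],[0,0,-2],[0,0,-5],[0,0,-5],[0,-5,-3],[0,-5,0],[0,-4,0],[0,0,0]],"twist":[[0,0,0],[0,0,0],[0,0,0],[0,0,0],[0,0,0],[0,0,0],[0,0,0],[0,0,0],[0,0,0],[0,0,0]],"grip":[0,0,0,0,0,0,0,0,0,0]}'; python3 - <<'E'
from h import *
im,d=imaging.get_image("scene"); c=imaging.camera_info("scene"); P=cloud(d,c); o=r.get_obs(); print(o["time"],o["tcp_pos"].round(3),o["ft_force"].round(1))
Q=stand(P.reshape(-1,3)).reshape(P.shape)
m=(im.max(2)<60)&(np.hypot(Q[...,0]+.145,Q[...,1]-.17)<.02)&(Q[...,2]>.05); print("pad z",m.sum(),np.median(Q[m],axis=0).round(4))
m=(Q[...,0]>-.108)&(Q[...,0]<-.066)&(Q[...,2]>.12)&(Q[...,2]<.22)&(Q[...,1]<0)&(Q[...,1]>-.1); m[:200]=0
p=Q[m]; f=np.polyfit(p[:,1],p[:,2],1); print("pawl slope",len(p),np.degrees(np.arctan(f[0])),"top",p[:,2].max())
cv2.imwrite("pics/fin.png",im[:,:,::-1])
im2,_=imaging.get_image("top"); c2=imaging.camera_info("top"); hsv=cv2.cvtColor(im2,cv2.COLOR_RGB2HSV)
k=np.zeros(hsv.shape[:2],bool); k[150:228,364:420]=1
k&=(hsv[...,0]<22)&(hsv[...,1]>100)&(hsv[...,2]>70); print("handle",k.sum(),onplane(np.argwhere(k)[:,::-1],c2,.024).mean(0).round(4) if k.any() else None)
E
```

```text
time: 20.95
tcp_pos: [0.4686, 0.2513, 0.2491]
ee_rot: [-0.002, 0.765, 0.644, -0.001]
ft_force: [0.7, 0.2, 0.1]
width: 0.0001
21.0 [0.47  0.251 0.249] [0.4 0.3 0.5]
pad z 93 [-0.1398  0.1679  0.0895]
pawl slope 421 -44.63503460097454 top 0.1912500674357447
handle 90 [ 0.4664 -0.3316  0.024 ]
```

View pics/fin.png

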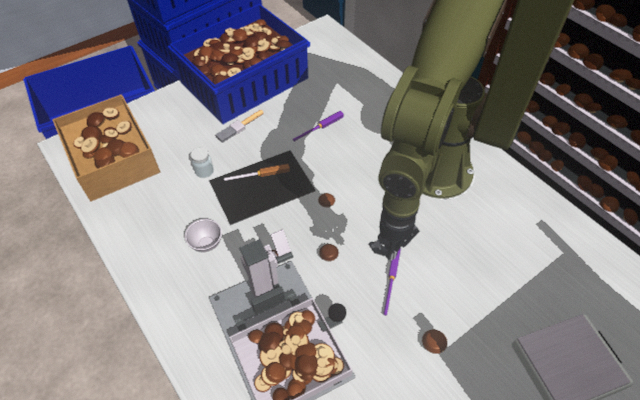

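The pad sits at z 0.0895, so the tray is fully down. The pawl at (280,243) is over. The rod is on the mat at (257,172), and the bowl, jar, brush and mushrooms are where they were. Handing in.

```bash
python3 -c '
from bench import job
print(job.hand_in())'
```

```text
the job is handed in; nothing more can be done
None
```

The tray is down, and the job was handed in at about 21 s of the 70 s allowed. I flicked the pawl over with the wooden-handled rod and laid the rod back on the mat. Then I pressed the pad down with the closed fingers.

**Last checks**
- **Pawl:** it lies fully over, about 2.15 rad by the slope of its tail, and it was still over after the pressing.
- **Tray:** the pad top is at z 0.0895 m against 0.090 m when fully down. The force rose to about 32 N when it reached the stops. I did not measure the carriage speed; I pressed in steps of at most 7 mm, about 0.05 m/s.
- **Rod:** it is flat on the mat, with the handle's top face at z 0.026 m, the same as before it was picked up.
- **Bystanders:** they looked unmoved in the last picture. I did not measure each one.
- **Robot:** clear of everything, with about zero force at the wrist.

**What went wrong or disagreed**
- One carry move fell short because the arm ran close to its inner reach and the last joint hit its range limit. I mended it by going in under the tail about 18° off the hinge axis.
- The pad stood about 26 mm lower at the start than its fully raised height, so the tray was probably already partly down.
- The final top view put the handle about 18 mm from where the wrist camera had seen it after placing. Its mask was partly in shadow. Both positions are well within the mat limits.

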